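# Wind the egg timer and set it to the egg

## Task

Wind the egg timer with light pushes of a fingertip on the side of its pointer: push the pointer clockwise all the way round to the long bar, where it stops, then push it back counter-clockwise until it points at the egg-shaped mark, and take the hand away. Do not pick up or pinch anything, and leave the timer and everything else standing where they are.

Things in the scene. Friction and masses are not known exactly. Their poses are not given: they have to be found in the camera images.
- timer: Egg timer lying face up, loose: chrome drum 128 mm in diameter, 34 mm high, about 0.7 kg, flat white face. Origin: centre of its underside, on the pointer's axis; z up. On the face, clockwise from its +x: short tick (off, 0 rad), dark egg mark (2.4 rad), long thick bar (fully wound, 4.0 rad), short ticks between. The marks rise at most 6 mm above the face and offer no resistance.
- pointer (a joint): Pointer angle, rad, growing clockwise from above: 0 along the timer's +x, 2.4 at the egg, 4.0 at the long bar (hard stop). An upright chrome blade 6 mm thick runs from a hub (radius 9 mm, on the axis) to its tip 46 mm out, 38 to 62 mm above the shelf (hub to 64 mm). Light friction, 0.03 N m; it stays where it is left.
- pointer_tip (a point): Outer end of the pointer blade, on its centre line, 46 mm from the axis, 50 mm above the shelf.
- egg_mark (a point): Middle of the dark egg-shaped mark (14 mm long, 13 mm wide, the only egg shape on the timer's face), 53 mm from the axis.
- full_mark (a point): Middle of the long thick bar (13 x 4 mm, fully wound) on the timer's face, 53 mm from the axis.
- sugar_bowl: White ceramic sugar bowl with cover, 96 mm in diameter, 95 mm high, loose; origin under its centre. Bystander.
- spice_jar: Amber glass jar with steel cap, 60 mm in diameter, 85 mm high, loose; origin under its centre. Bystander.
- colander: Purple plastic colander, 196 mm in diameter (236 mm over its two handles, which lie along its y), 90 mm high, loose; origin under its centre. Bystander.
- egg_cup: Blue ceramic egg cup with an egg in it, 48 mm in diameter, 72 mm high, loose; origin under its centre. Bystander.
- salt_shaker: Steel salt shaker, 44 mm in diameter, 74 mm high, loose; origin under its centre. Bystander.
- spoon: Steel spoon 150 mm long lying on the shelf near the robot, along its x, loose. Bystander.
Not all that is in view belongs to the job. What is shaped like the timer but blue, brown or yellow is not meant.

How it is judged:
On the way:
1. the pointer has been pushed clockwise to the long bar (within 0.15 rad of it) (value of joint pointer above 3.85 rad), for 0.1 s.
At the end, for the whole second after the job is handed in: The pointer rests within 0.14 rad (8 degrees) of the egg mark, after having been at the long bar; the timer stands flat within 30 mm of where it was, the other things within 20 mm (value of joint pointer between 2.26 and 2.54 rad and velocity of joint pointer between -0.05 and 0.05 rad/s and distance of timer from where it was at the start of the episode below 0.03 m and angle between timer's own z axis and vertical below 0.1 rad and linear speed of timer below 0.02 m/s and distance of each of sugar_bowl, spice_jar, colander, egg_cup, salt_shaker, spoon from where it was at the start of the episode below 0.02 m); the robot touches nothing.
It fails at once if the timer is lifted (15 mm) or tipped (height (world z) of timer above 0.015 m or angle between timer's own z axis and vertical above 0.25 rad).
It fails at once if the timer is shoved more than 30 mm from its place (distance of timer from where it was at the start of the episode above 0.03 m).
It fails at once if the fingers press or pinch the timer or its pointer with more than 20 N (contact force between the fingers and timer above 20 N).
It fails at once if another thing is moved more than 20 mm (distance of any of sugar_bowl, spice_jar, colander, egg_cup, salt_shaker, spoon from where it was at the start of the episode above 0.02 m).
It also fails if it takes over 58 s, if anything falls off the work surface, if the arm or the gripper's body presses on something with over 40 N, if the wrist force passes 120 N, or if a joint passes its speed limit or range.

## Robot

A 7-joint arm with a two-finger parallel gripper is mounted at the origin on the work surface. World frame = base frame: x ahead of the robot, y to its left, z up, the work surface at z = 0. Lengths are in m, angles in rad, forces in N, time in s.
With the tool pointing down it reaches from about 0.425 to 0.925 m from the base axis. Payload 6.8 kg.
Tool frame: the origin (TCP) lies at the very end of the fingers, on their centre line; the grasp point (between the pads) lies 19 mm behind it (r.grip_point_offset is the distance from the TCP to the grasp point, in m); z points along the fingers, y is the line along which they close (so a half turn about z gives the same grasp; the last joint's range is limited). The gripper opens to 85 mm and grips with 20 to 120 N. Pads are 22 mm wide; open, the fingers measure 114 mm over their backs; the gripper's body (76 mm by 85 mm) begins 54 mm behind the grasp point. The pads swing forward as they close: fully open they stand 13 mm farther back than shut.
Start: joints at [1.1, 0.477, 0.022, 1.555, -0.011, 1.109, -0.083], TCP at [0.24, -0.631, 0.231] pointing down, gripper open.
Joint ranges: [-2.96, 2.96], [-0.34, 2.1], [-1.41, 1.46], [0.24, 2.44], [-1.37, 4.51], [0.17, 1.92], [-2.96, 2.96]. Speed limits (rad/s): [2.39, 2.39, 3.14, 3.14, 3.14, 3.14, 3.14].

## Interface

Orientations are given as a rotation vector (axis times angle).
In Python, from bench import status, eyes, r gives the robot as it stands.
- The arm moves only by the shell command python3 -m crank 'ROWS' [OPENING] [FORCE]. ROWS is JSON, a list of rows, each a list of 6 numbers: the shift along the tool's x, y, z normalised to -1 to 1, where 1 is 0.02 m, then the turn, a rotation vector about the tool's x, y, z normalised to -1 to 1, where 1 is 45 degrees. A call has 1 to 12 rows; each row shifts and turns the commanded pose from where the row before left it, along the tool's axes as they then stand; what a row does not reach is not made up. A row lasts 1/10 s, in which the tool goes at most 50 mm and 8.59 degrees, less where a joint would pass 70% of its speed; a pose out of reach is approached as far as the arm can. A call with a number of a shift or a turn outside -1 to 1 is refused whole. A call with a gripper value outside its range is refused whole. OPENING is the opening, from 0 (shut) to 1 (fully open), set as the call begins (- or left out, the last holds). The fingers move at their own pace and stop on an object; FORCE is the grip in N (left out, the last holds). Time passes only in rows, so rows that do not move let the fingers close. It gives the time, the measured TCP pose, the force, the opening and the grip force at its end, in the units of the state.
- status.get_obs(): the state, without advancing time (a new reading comes with each control period).
- eyes.grab_frame(name): name is "scene" or "top" or "wrist"; returns a dict with "image" (384x512x3 uint8, red, green, blue), "depth" (384x512 float32, m along the optical axis (not along the pixel's ray), 0 where there is no reading), "fovy" (degrees; the focal length in pixels is half the picture's height over the tangent of half this angle, whatever the lens; pixels are square), "cx", "cy" (the principal point, pixels), "world_to_cam" (4x4, takes a point from world to camera coordinates). Camera axes: x right, y up, looking along -z (the intrinsics and any distortion apply to the point x, -y, -z); pixel columns grow to the right and rows downward; lengths in m; the calibration is good to about 2 mm. A picture is of the moment at which its call begins.
- r.hand_in(): hands the job in; it is judged then, once.
The state is a dict: "clock": time; "joints": joint angles; "qvel": joint speeds; "tau": joint torques, N m; "tcp_pos": TCP position; "orientation": TCP orientation; "contact_force": force on the tool from outside, world axes, zero at the start; "moment": the same for the moment, N m; "grip_width": finger opening in m; "gripper_force": force on a finger pad.
Only numpy, scipy, OpenCV 4.12 (cv2) and the standard library are available. Lean on these libraries where they do the work, as an engineer would, in place of code of your own. Each camera call takes 0.05 s, during which the arm holds its last target. There are 200 camera calls.

## Working session

There is one attempt and no reset: what is moved stays moved. The work goes in short steps, Python scripts to look and compute and a shell command to move; the robot and the scene stay as the last step left them, time stands still between calls to the robot, and variables do not carry over. Pictures are saved under pics/ and viewed, at most 10 in all, crops included, and the job is handed in when it is done.

```bash
mkdir -p pics; ls; cat > h.py <<'E'
import numpy as np,cv2
from bench import status,eyes,r
def grab(n):
    f=eyes.grab_frame(n);return f
def save(f,p,s=1.5):
    im=cv2.cvtColor(f["image"],cv2.COLOR_RGB2BGR);cv2.imwrite("pics/"+p,cv2.resize(im,None,fx=s,fy=s,interpolation=cv2.INTER_CUBIC))
def F(f): return f["image"].shape[0]/2/np.tan(np.radians(f["fovy"])/2)
def at_z(f,u,v,z):
    d=np.array([(u-f["cx"])/F(f),-(v-f["cy"])/F(f),-1.])
    M=np.linalg.inv(f["world_to_cam"]);o=M[:3,3];d=M[:3,:3]@d
    return o+d*(z-o[2])/d[2]
def cloud(f):
    v,u=np.mgrid[:384,:512];D=f["depth"]
    P=np.stack([(u-f["cx"])/F(f)*D,-(v-f["cy"])/F(f)*D,-D,np.ones_like(D)],-1)
    return (P@np.linalg.inv(f["world_to_cam"]).T)[...,:3]
E
python3 - <<'E'
from h import *
import pickle
for n in("top","scene"):
    f=grab(n);save(f,n+"0.png");pickle.dump(f,open(n+".pkl","wb"));print({k:v for k,v in f.items() if k not in("image","depth")})
print(status.get_obs())
E
```

```text
pics
{'fovy': 49.665583764152686, 'cx': 262.9196503437735, 'cy': 201.79299959533364, 'world_to_cam': array([[ 0.01934339, -0.99965667, -0.01767397,  0.12080462],
       [ 0.98746081,  0.01633133,  0.15701732, -0.54933869],
       [-0.15667477, -0.0204896 ,  0.98743769, -1.11212647],
       [ 0.        ,  0.        ,  0.        ,  1.        ]])}
{'fovy': 47.61364913217233, 'cx': 253.6642721370546, 'cy': 196.16442429723048, 'world_to_cam': array([[-0.3950539 ,  0.91852297,  0.01574717,  0.09853637],
       [-0.60333765, -0.27234382,  0.74954154,  0.31270244],
       [ 0.69275977,  0.28660845,  0.66176998, -1.573303  ],
       [ 0.        ,  0.        ,  0.        ,  1.        ]])}
{'clock': 0.1, 'joints': array([ 1.09988821,  0.47771838,  0.02231266,  1.55634527, -0.01149948,
        1.10933559, -0.0830595 ]), 'qvel': array([ 1.62657167e-03, -2.56446413e-03,  1.37346238e-03, -2.64665009e-03,
       -2.50127757e-04,  1.66232653e-04, -3.87402702e-06]), 'tau': array([ 4.12908397e-03, -5.97758532e+01,  1.61388986e+00, -2.81951845e+01,
        1.29369978e-02,  5.06799814e-03,  8.27879376e-06]), 'tcp_pos': array([ 0.23937139, -0.63054932,  0.23042483]), 'orientation': array([-3.08841702e+00, -5.66618467e-01,  6.43018963e-04]), 'contact_force': array([ 0.0163151 ,  1.12896149, -0.46768296]), 'moment': array([5.58015877e-02, 1.87415216e-05, 2.71532952e-02]), 'gripper_force': 0.0, 'grip_width': 0.08526213984292738}
```

View pics/top0.png

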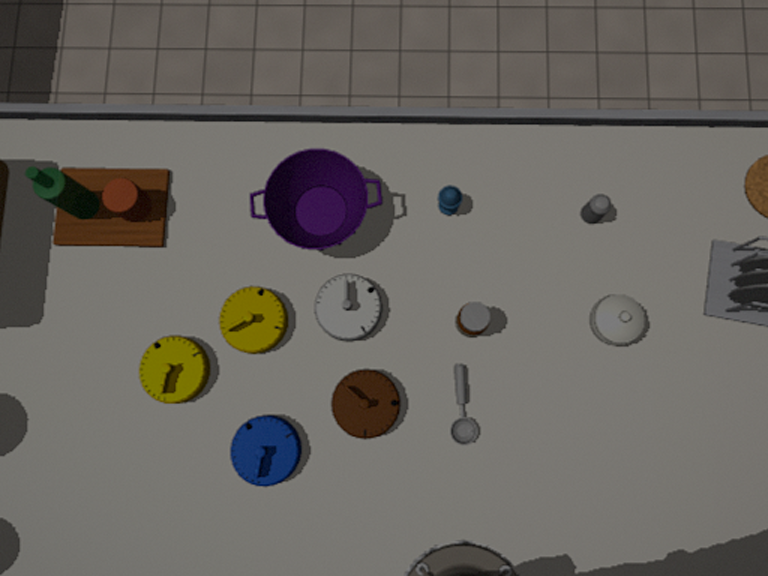

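View pics/scene0.png

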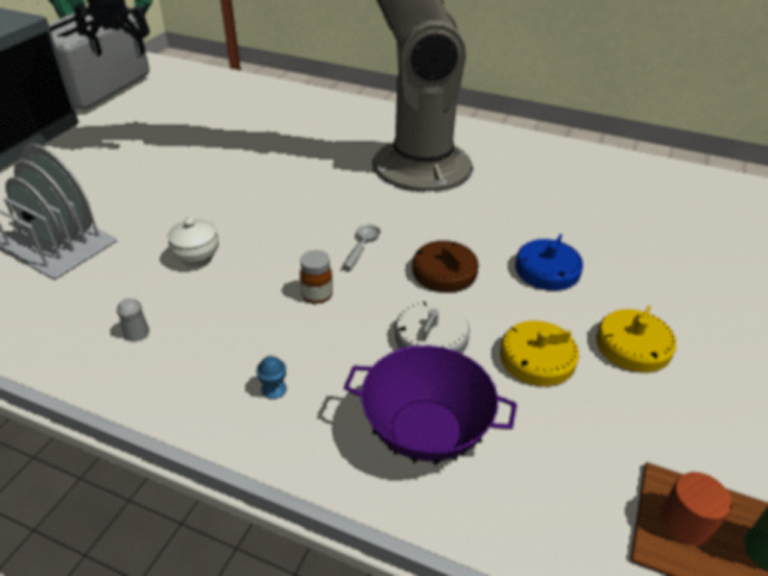

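The white timer is at about (348,307) in the 1.5x top picture. Its egg mark is at (371,290), the long bar at (364,328), and the pointer points up (+x) towards (348,280), which is about 1.45 rad. The colander lies just beyond it.

```bash
python3 - <<'E'
from h import *
import pickle
f=pickle.load(open("top.pkl","rb"))
P=cloud(f)
sub=P[180:232,205:260]
m=(abs(sub[...,2]-.034)<.006)
im=f["image"][180:232,205:260].astype(int)
q=sub[m];c,rad=cv2.minEnclosingCircle(q[:,:2].astype(np.float32));print("face",c,rad,np.median(q[:,2]),q[:,:2].mean(0))
for n,u,v,z in(("ctr",348,307,.034),("egg",371,290,.036),("bar",364,328,.036),("tip",348,279,.062),("hub",348,304,.064)):
    print(n,at_z(f,u/1.5,v/1.5,z).round(4))
k=cv2.cvtColor(f["image"][170:240,195:270],cv2.COLOR_RGB2BGR);cv2.imwrite("pics/c.png",cv2.resize(k,None,fx=8,fy=8,interpolation=cv2.INTER_CUBIC))
from scipy.spatial.transform import Rotation as R
print(R.from_rotvec(status.get_obs()["orientation"]).as_matrix().round(3))
# colander near rim
s=P[90:175,165:260];mm=s[...,2]>.05;print("colander min x",s[mm][:,0].min(), s[mm].max(0),s[mm].min(0))
E
```

```text
face (0.5420700311660767, 0.2206084132194519) 0.06304428726434708 0.03302543369772026 [0.54047503 0.21999624]
ctr [0.5391 0.2177 0.034 ]
egg [0.5718 0.1752 0.036 ]
bar [0.4998 0.1865 0.036 ]
tip [0.5871 0.2166 0.062 ]
hub [0.5402 0.215  0.064 ]
[[ 0.935  0.355 -0.001]
 [ 0.355 -0.935  0.002]
 [-0.    -0.002 -1.   ]]
colander min x 0.3658714960038976 [0.83020202 0.40282573 1.18654638] [0.3658715  0.10694755 0.05006551]
```

View pics/c.png

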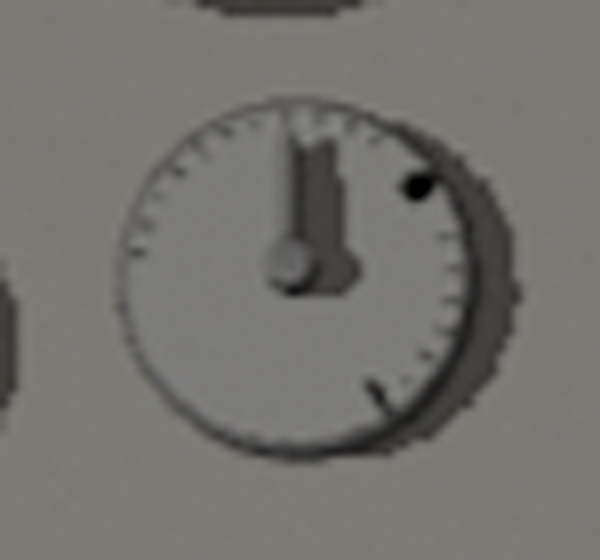

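```bash
python3 - <<'E'
from h import *
import pickle
f=pickle.load(open("top.pkl","rb"))
g=lambda u,v,z:at_z(f,195+u/8-.5,170+v/8-.5,z)
h=g(292,262,.064);c=g(297,280,.034);e=g(417,186,.037);b=g(377,393,.037);t=g(290,130,.062);o=g(137,253,.037)
print(h,c)
for n,p in(("egg",e),("bar",b),("tip",t),("off",o)):
    for k in (h,c):
        d=(p-k)[:2];print(n,p,np.degrees(np.arctan2(d[1],d[0])),np.linalg.norm(d))
E
python3 -m crank '[[1,-1,0,0,0,0.154],[1,-1,0,0,0,0.154],[1,-1,0,0,0,0.154],[1,-1,0,0,0,0],[1,-1,0,0,0,0],[1,-1,0,0,0,0],[1,-1,0,0,0,0],[1,-1,0,0,0,0],[1,-1,0,0,0,0],[1,-1,0,0,0,0],[1,-1,0,0,0,0],[1,-1,0,0,0,0]]' 0 20
```

```text
[0.54126626 0.2177829  0.064     ] [0.53957518 0.21878213 0.034     ]
egg [0.57330358 0.17721359 0.037     ] -51.702077610378325 0.051693900916191325
egg [0.57330358 0.17721359 0.037     ] -50.944386258299225 0.05353081987857691
bar [0.49973481 0.18930399 0.037     ] -145.56082092162947 0.05035781840354087
bar [0.49973481 0.18930399 0.037     ] -143.50203265099853 0.04956022866124917
tip [0.58774892 0.22012552 0.062     ] 2.8851294137535146 0.04654165712457944
tip [0.58774892 0.22012552 0.062     ] 1.597352968691109 0.048192466658628086
off [0.54778364 0.27512461 0.037     ] 83.51566578847476 0.05771089416176063
off [0.54778364 0.27512461 0.037     ] 81.71097520322232 0.056937275812847854
clock: 1.3
tcp_pos: [0.4637, -0.3778, 0.2309]
orientation: [-3.141, 0.0, 0.001]
contact_force: [0.5, -0.1, -0.7]
grip_width: 0.0
gripper_force: 0.0
```

```bash
python3 -m crank '[[1,-1,0,0,0,0],[1,-1,0,0,0,0],[1,-1,0,0,0,0],[1,-1,0,0,0,0],[1,-1,0,0,0,0],[0.4,-1,0,0,0,0],[0,-1,0,0,0,0],[0,-1,0,0,0,0],[0,-1,0,0,0,0],[0,-1,0,0,0,0],[0,-1,0,0,0,0],[0,-1,0,0,0,0]]' && python3 -m crank '[[0,-1,0,0,0,0],[0,-1,0,0,0,0],[0,-1,0,0,0,0],[0,-1,0,0,0,0],[0,-1,0,0,0,0],[0,-1,0,0,0,0],[0,-1,0,0,0,0],[0,-1,0,0,0,0],[0,-1,0,0,0,0],[0,-1,0,0,0,0],[0,-1,0,0,0,0],[0,-1,0,0,0,0]]' && python3 -m crank '[[0,-1,0,0,0,0],[0,-1,0,0,0,0],[0,-1,0,0,0,0],[0,-1,0,0,0,0],[0,-1,0,0,0,0],[0,-1,0,0,0,0],[0,-1,0,0,0,0],[0,-0.8,0,0,0,0],[0,0,1,0,0,0],[0,0,1,0,0,0],[0,0,1,0,0,0],[0,0,0,0,0,0]]'
python3 - <<'E'
from h import *
f=grab("wrist");save(f,"w1.png");print(f["cx"],f["cy"],f["fovy"],f["world_to_cam"].round(4).tolist());print(status.get_obs()["joints"].round(2))
import pickle;pickle.dump(f,open("w1.pkl","wb"))
E
```

```text
clock: 2.5
tcp_pos: [0.5709, -0.138, 0.2309]
orientation: [-3.141, 0.0, 0.001]
contact_force: [-0.0, -0.6, 0.0]
grip_width: -0.0
gripper_force: 0.0
clock: 3.7
tcp_pos: [0.5709, 0.1018, 0.2309]
orientation: [3.141, -0.0, -0.001]
contact_force: [0.9, 0.5, 0.2]
grip_width: 0.0
gripper_force: 0.0
clock: 4.9
tcp_pos: [0.5695, 0.256, 0.1682]
orientation: [3.139, -0.0, -0.008]
contact_force: [-0.8, 0.1, 0.1]
grip_width: -0.0
gripper_force: 0.0
255.85787129808165 191.79415804031498 60.302830571216724 [[0.0012, -1.0, 0.003, 0.2541], [0.9518, 0.0002, -0.3066, -0.5217], [0.3066, 0.0032, 0.9518, -0.495], [0.0, 0.0, 0.0, 1.0]]
[-0.33  0.47 -0.25  1.72  0.14  0.97 -2.21]
```

View pics/w1.png

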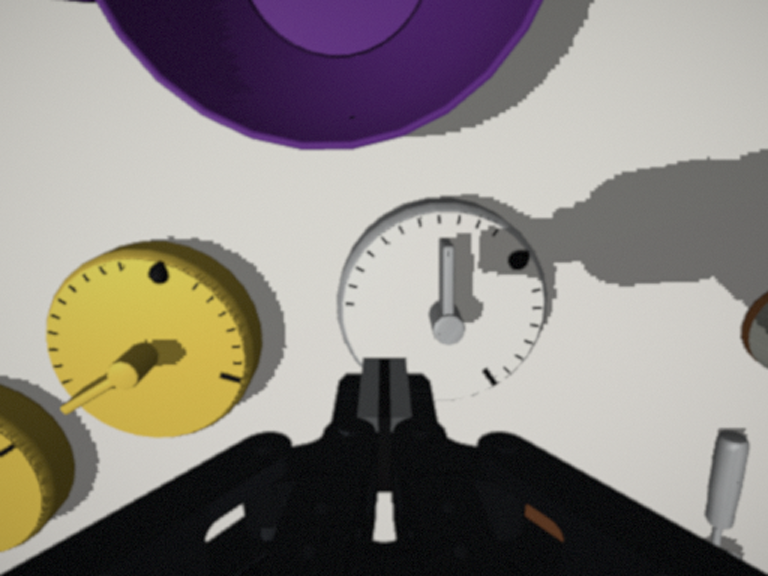

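The wrist view shows the white timer with its hub at (448,328), pointer tip at (447,243), egg at (517,260) and bar at (490,377). The shut fingertips at (384,362) are about 14 mm thick in y.

```bash
python3 - <<'E'
from h import *
import pickle
f=pickle.load(open("w1.pkl","rb"))
g=lambda u,v,z:at_z(f,(u+.5)/1.5-.5,(v+.5)/1.5-.5,z)
h=g(448,329,.064);print("hub",h,"rim",g(330,147,.09), "fingers",g(364,362,.168),g(406,362,.168))
for n,p in(("egg",g(517,259,.037)),("bar",g(490,377,.037)),("tip",g(447,241,.062)),("off",g(350,303,.035))):
    d=(p-h)[:2];print(n,p.round(4),np.degrees(np.arctan2(d[1],d[0])),np.linalg.norm(d))
E
```

```text
hub [0.5454634  0.22063719 0.064     ] rim [0.64035094 0.27829576 0.09      ] fingers [0.57742776 0.26168226 0.168     ] [0.57742416 0.24835694 0.168     ]
egg [0.5772 0.1792 0.037 ] -52.486314742264724 0.05219725247410217
bar [0.5023 0.1896 0.037 ] -144.27273357605281 0.05312535496033408
tip [0.5932 0.2228 0.062 ] 2.645577325856637 0.04777779916399572
off [0.5499 0.275  0.035 ] 85.28462555215178 0.0545102806304688
```

```bash
python3 -m crank '[[0.4,0,1,0,0,0],[0,0,1,0,0,0],[0,0,1,0,0,0],[0,0,1,0,0,0],[0,0,1,0,0,0],[0,0,0.6,0,0,0],[0,0,0.4,0,0,0],[0,0,0,0,0,0]]'
```

```text
clock: 5.75
tcp_pos: [0.5792, 0.2571, 0.0511]
orientation: [3.141, -0.0, -0.001]
contact_force: [-0.2, 0.2, 0.3]
grip_width: 0.0
gripper_force: 0.0
```

```bash
python3 -m crank '[[-0.05,0.4,0.1,0,0,0],[-0.05,0.4,0.1,0,0,0],[0,0.35,0,0,0,0],[0,0.2,0,0,0,0],[0.04,0.21,0,0,0,0],[0.04,0.21,0,0,0,0],[0,0.26,0,0,0,0],[0,0.26,0,0,0,0],[-0.11,0.28,0,0,0,0],[-0.11,0.28,0,0,0,0],[0,0,0,0,0,0]]'
python3 - <<'E'
from h import *
f=grab("wrist");save(f,"w2.png")
E
```

```text
clock: 6.85
tcp_pos: [0.5742, 0.1986, 0.0472]
orientation: [3.14, -0.002, -0.001]
contact_force: [-0.7, 0.2, 0.3]
grip_width: -0.0002
gripper_force: 0.0
```

View pics/w2.png

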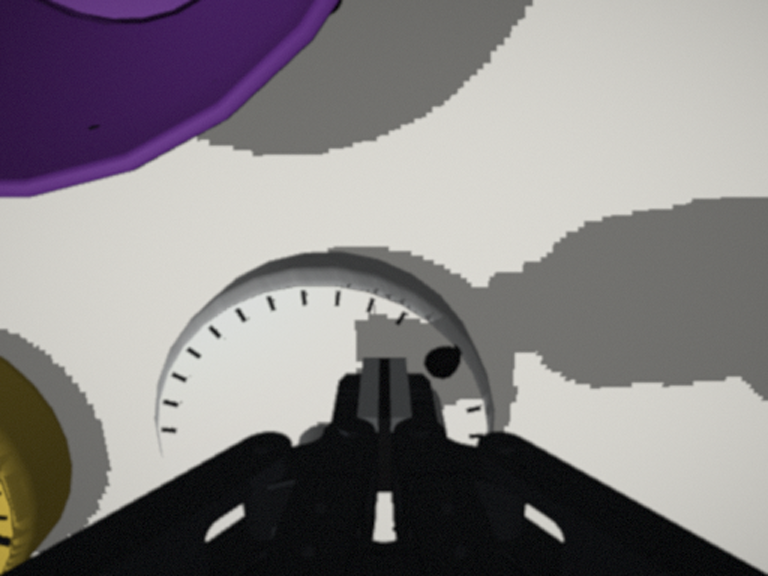

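The wrist view shows the finger at (384,362) beside the egg mark (443,362). The pointer is no longer in the open face area and is hidden under the hand. I'll continue the arc.

```bash
python3 -m crank '[[-0.25,0.19,0,0,0,0],[-0.25,0.19,0,0,0,0],[-0.28,0.13,0,0,0,0],[-0.28,0.13,0,0,0,0],[-0.28,0.04,0,0,0,0],[-0.28,0.04,0,0,0,0],[0,0,0,0,0,0]]'
python3 - <<'E'
from h import *
a=grab("scene")
k=cv2.cvtColor(a["image"],cv2.COLOR_RGB2BGR)[170:270,230:345]
cv2.imwrite("pics/s3.png",cv2.resize(k,None,fx=5,fy=5,interpolation=cv2.INTER_CUBIC))
E
```

```text
clock: 7.6
tcp_pos: [0.541, 0.1855, 0.0473]
orientation: [3.141, 0.0, -0.002]
contact_force: [-0.2, 0.1, 0.5]
grip_width: -0.0001
gripper_force: 0.0
```

View pics/s3.png

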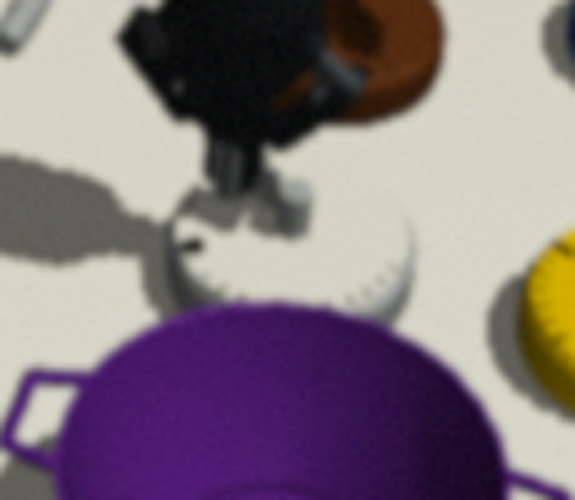

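The scene crop shows the hub at (293,195), with the blade running up-left behind the finger at (232,170), so it is being pushed as planned. Next come the last degrees, in small steps.

```bash
python3 -m crank '[[-0.15,-0.02,0,0,0,0],[-0.15,-0.02,0,0,0,0],[-0.15,-0.03,0,0,0,0],[-0.13,-0.04,0,0,0,0],[0,0,0,0,0,0]]'
python3 -m crank '[[-0.05,-0.03,0,0,0,0],[-0.05,-0.03,0,0,0,0],[0,0,0,0,0,0]]'
python3 -m crank '[[-0.05,-0.03,0,0,0,0],[0,0,0,0,0,0],[0,0,0,0,0,0]]'
```

```text
clock: 8.15
tcp_pos: [0.5299, 0.1881, 0.0472]
orientation: [3.141, 0.001, -0.001]
contact_force: [0.3, 0.1, 0.2]
grip_width: 0.0001
gripper_force: 0.2
clock: 8.45
tcp_pos: [0.5288, 0.189, 0.0473]
orientation: [3.141, -0.0, 0.001]
contact_force: [1.6, -0.9, -0.4]
grip_width: 0.0001
gripper_force: 1.0
clock: 8.75
tcp_pos: [0.5277, 0.1896, 0.0473]
orientation: [3.142, -0.0, 0.0]
contact_force: [1.7, -1.5, 0.2]
grip_width: -0.0002
gripper_force: 1.3
```

```bash
python3 -m crank '[[-0.05,-0.04,0,0,0,0],[0,0,0,0,0,0],[0,0,0,0,0,0]]'
python3 - <<'E'
from h import *
f=grab("wrist");save(f,"w4.png");f=grab("top")
k=cv2.cvtColor(f["image"][170:240,195:270],cv2.COLOR_RGB2BGR);cv2.imwrite("pics/t4.png",cv2.resize(k,None,fx=6,fy=6,interpolation=cv2.INTER_CUBIC))
E
```

```text
clock: 9.05
tcp_pos: [0.5264, 0.1905, 0.0473]
orientation: [3.141, -0.0, -0.0]
contact_force: [1.6, -1.4, 0.3]
grip_width: -0.0004
gripper_force: 1.2
```

View pics/t4.png

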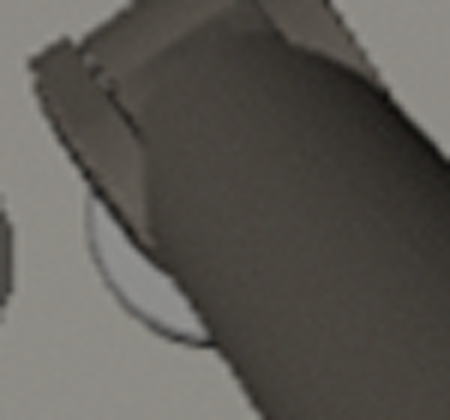

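The top view is blocked by the arm. The force levelled off at 2.2 N, above the pointer's friction and at the expected stop position. I'll back off, rise and look from the other side.

```bash
python3 -m crank '[[0.2,0.25,0,0,0,0],[0.2,0.25,0,0,0,0],[0,0,-1,0,0,0],[0,0,-1,0,0,0],[0,0,-1,0,0,0],[0,0,-1,0,0,0],[0,0,-1,0,0,0],[-0.8,-0.8,0,0,0,0],[-0.8,-0.8,0,0,0,0],[0,-0.7,0,0,0,0],[0,0,0,0,0,0]]'
python3 - <<'E'
from h import *
f=grab("wrist");save(f,"w5.png")
import pickle;pickle.dump(f,open("w5.pkl","wb"))
E
```

```text
clock: 10.25
tcp_pos: [0.5024, 0.2288, 0.1475]
orientation: [-3.14, -0.005, -0.0]
contact_force: [1.4, 1.1, 0.7]
grip_width: 0.0004
gripper_force: 0.0
```

View pics/w5.png

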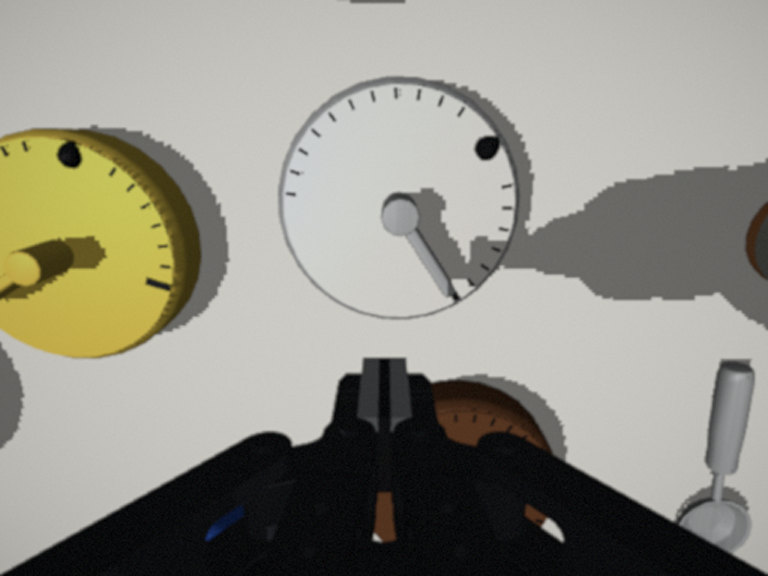

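The wrist view shows the pointer lying over the bar (hub (400,214), tip (453,294)), so it is fully wound. The egg is at (487,147).

```bash
cat > m.py <<'E'
from h import *
def meas(f,hub,tip,egg,bar=None):
    g=lambda p,z:at_z(f,(p[0]+.5)/1.5-.5,(p[1]+.5)/1.5-.5,z)
    h=g(hub,.064);print("hub",h)
    for n,p,z in(("tip",tip,.062),("egg",egg,.037),("bar",bar,.037)):
        if p:
            d=(g(p,z)-h)[:2];print(n,np.degrees(np.arctan2(d[1],d[0])),np.linalg.norm(d))
E
python3 - <<'E'
from m import *
import pickle
f=pickle.load(open("w5.pkl","rb"));meas(f,(400,214),(451,290),(487,147),(457,295))
E
```

```text
hub [0.54417354 0.22119262 0.064     ]
tip -145.70466403806242 0.04477868152582721
egg -56.20422072559057 0.05190651044234411
bar -146.09155213803038 0.05759382286237972
```

```bash
python3 -m crank '[[0,0,1,0,0,0],[0,0,1,0,0,0],[0,0,1,0,0,0],[0,0,1,0,0,0],[0,0,0.8,0,0,0],[0,0,0.2,0,0,0],[0,0,0,0,0,0]]' && python3 -m crank '[[0.17,0.33,0,0,0,0],[0.17,0.33,0,0,0,0],[0.06,0.22,0,0,0,0],[0.06,0.22,0,0,0,0],[0.18,0.26,0,0,0,0],[0.18,0.26,0,0,0,0],[0.29,0.18,0,0,0,0],[0.29,0.18,0,0,0,0],[0.19,0.07,0,0,0,0],[0.18,0.07,0,0,0,0],[0,0,0,0,0,0]]'
python3 - <<'E'
from h import *
f=grab("wrist");save(f,"w6.png")
E
```

```text
clock: 11.0
tcp_pos: [0.5027, 0.2255, 0.0467]
orientation: [3.14, -0.002, -0.002]
contact_force: [-0.5, 0.7, 0.1]
grip_width: -0.0002
gripper_force: 0.0
clock: 12.1
tcp_pos: [0.5386, 0.1838, 0.0472]
orientation: [3.141, -0.001, 0.001]
contact_force: [-0.2, 1.1, 0.3]
grip_width: 0.0001
gripper_force: 0.0
```

```bash
python3 -m crank '[[0.13,0,0,0,0,0],[0.13,-0.02,0,0,0,0],[0.13,-0.02,0,0,0,0],[0,0,0,0,0,0],[-0.4,0.2,0,0,0,0],[-0.4,0.2,0,0,0,0],[0,0,-1,0,0,0],[0,0,-1,0,0,0],[0,0,-1,0,0,0],[0,0,-1,0,0,0],[0,0,-1,0,0,0],[-1,-0.8,0,0,0,0]]' && python3 -m crank '[[-0.6,-0.8,0,0,0,0],[0,0,0,0,0,0],[0,0,0,0,0,0]]'
python3 - <<'E'
from h import *
f=grab("wrist");save(f,"w7.png")
import pickle;pickle.dump(f,open("w7.pkl","wb"))
E
```

```text
clock: 13.35
tcp_pos: [0.5129, 0.1908, 0.1501]
orientation: [-3.141, 0.009, -0.01]
contact_force: [-0.5, 0.3, -0.2]
grip_width: -0.0002
gripper_force: 0.0
clock: 13.65
tcp_pos: [0.4973, 0.2085, 0.1473]
orientation: [3.141, 0.001, 0.0]
contact_force: [0.1, -0.7, 0.2]
grip_width: -0.0001
gripper_force: 0.0
```

View pics/w7.png

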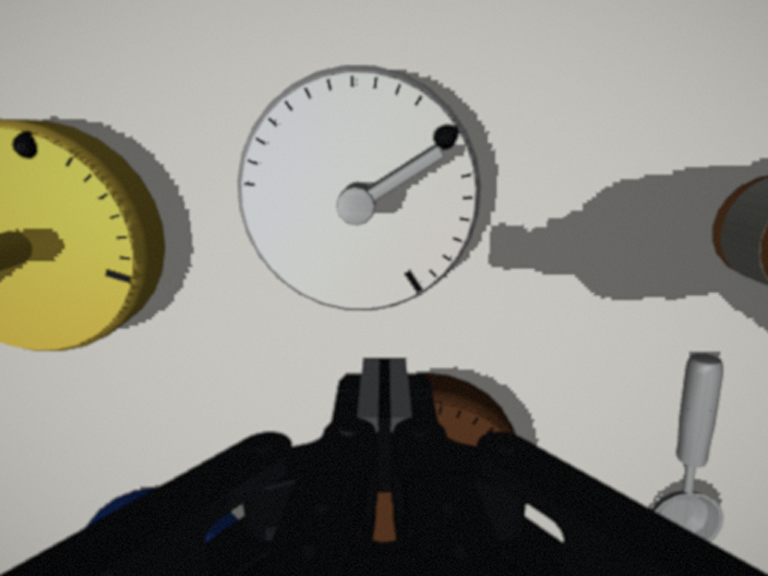

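The pointer now aims near the egg (hub (356,204), tip (442,151), egg (446,136), bar (413,281)). I'll compute the angle.

```bash
python3 - <<'E'
from m import *
import pickle
f=pickle.load(open("w7.pkl","rb"));meas(f,(356,204),(441,149),(446,136),(413,281))
# blade direction from points with depth height 55-66mm
P=cloud(f);s=P[60:150,140:320].reshape(-1,3)
q=s[(s[:,2]>.054)&(s[:,2]<.07)];print(len(q))
c=q[:,:2].mean(0);_,_,V=np.linalg.svd(q[:,:2]-c);print(np.degrees(np.arctan2(V[0,1],V[0,0])))
# face centre from rim pixels: egg from dark pixels
im=f["image"][70:110,270:330].astype(int).sum(2);v,u=np.nonzero(im<120);print(len(u))
p=at_z(f,270+u.mean(),70+v.mean(),.037);print("egg",p)
face=s[abs(s[:,2]-.034)<.003];print(cv2.minEnclosingCircle(face[:,:2].astype(np.float32)))
E
```

```text
hub [0.54359852 0.22058588 0.064     ]
tip -57.61161761863886 0.044918485720424624
egg -55.6312071993967 0.052011291123445706
bar -147.6143439229042 0.05277469694333629
1075
122.06357622305724
176
egg [0.57279641 0.17779939 0.037     ]
((0.5435144901275635, 0.22111815214157104), 0.06222869083285332)
```

```bash
python3 -m crank '[[0,0,-1,0,0,0],[0,0,-1,0,0,0],[0,0,0,0,0,0],[0,0,0,0,0,0]]'; python3 -c "
from bench import r
print(r.hand_in())"
```

```text
clock: 14.1
tcp_pos: [0.4982, 0.208, 0.1871]
orientation: [3.141, -0.003, 0.001]
contact_force: [0.0, 0.7, -0.0]
grip_width: -0.0001
gripper_force: 0.0
the job is handed in; nothing more can be done
None
```

The pointer was pushed clockwise to the long bar, then back to within about 2° of the egg mark by my last camera measurement; the hand is clear and the job is handed in, though the hand-in returned no verdict.

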